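# Warm-press a stack of hexagon frames

## Robot

A 6-joint arm with a two-finger parallel gripper is mounted at the origin on the work surface. World frame = base frame: x ahead of the robot, y to its left, z up, the work surface at z = 0. Lengths are in mm, angles in degrees, forces in N, time in s.
With the tool pointing down it reaches from about 350 to 925 mm from the base axis. Payload 6.4 kg.
Tool frame: the origin (TCP) lies between the finger pads, 19 mm behind the fingertips; this is the grasp point; z points along the fingers, y is the line along which they close (so a half turn about z gives the same grasp; the last joint's range is limited). The gripper opens to 85 mm and grips with 20 to 120 N. Pads are 22 mm wide; open, the fingers measure 114 mm over their backs; the gripper's body (76 mm by 85 mm) begins 54 mm behind the grasp point. The pads swing forward as they close: fully open they stand 13 mm farther back than shut.
Start: joints at [-76.152, 14.043, 89.255, -0, 76.702, -9.975], TCP at [262.555, -594.625, 249.99] pointing down, gripper open.
Joint ranges: [-179.41, 179.41], [-58.25, 129.5], [7.25, 145.43], [-54.29, 234.29], [11.92, 165.04], [-157.13, 157.13]. Speed limits (degrees/s): [147.25, 147.25, 180, 180, 180, 180].

## Interface

Orientations are given as [roll, pitch, yaw] about the fixed x, y, z axes, in that order (R = Rz(yaw) Ry(pitch) Rx(roll)).
In Python, from rig import env gives the robot as it stands. The module is installed in compiled form; this text tells all that it offers. Calls block until the motion is done:
- env.move_to(position, orientation): joint-space move of the TCP to a pose.
- env.move_straight(position, ori=None, vel=150): straight line of the TCP; ori=None keeps the orientation; vel is the mean speed in mm/s.
- env.set_joints(angles): joint-space move.
- env.command_gripper(opening): finger opening in mm; the grip force is fixed at half the most; returns when the fingers have stopped.
- env.dwell(seconds).
- env.ik(position, orientation): joint angles nearest the present ones, or None.
- env.grab_frame(name): name is "scene" or "top"; returns (picture, depth): 480x640x3 uint8, red, green, blue; 480x640 float32, mm along the optical axis (not along the pixel's ray), 0 where there is no reading.
- env.get_calibration(name): a dict with "mtx" (3x3 intrinsics, pixels), "k1" (the pictures are not rectified: a ray, as slopes to the right and down, at radius r is drawn at 1 + k1 r^2 times it, then the intrinsics apply), "view" (4x4, takes a point from world to camera coordinates). Camera axes: x right, y down, z forward; pixel columns grow to the right and rows downward; lengths in mm; the calibration is good to about 2 mm. A picture is of the moment at which its call begins. get_calibration takes no time and is no camera call.
A pose or a line that the arm cannot do raises env.IKError and nothing moves.
- env.finish_job(): hands the job in; it is judged then, once.
Trained networks look in the newest picture that a camera, given by its name, has taken for a name from the list of things; names that differ only in an ending like _2 or _b are one class to them, and where a whole thing is asked for, a point or a joint stands for the part that bears it (a point fixed in the world has none). Each returns a list of dicts, best first, with "confidence" (0 to 1); they miss things now and then, are a little off and sometimes report something else, mostly with a low value. They report only what shows in the picture. A call takes as long as a camera call. They do not tell look-alikes from the thing itself.
- env.outline_of(camera, query): "mask" (480x640 bool, what is visible of it) and "extent" ([centre column, centre row, width, height] in pixels, round what is visible of it).
- env.pinpoint(camera, query): "location" ([column, row] in pixels: a listed point, or the origin of a listed thing).
Readings, each from a call of its own:
- env.read_t(): time.
- env.read_q(): joint angles.
- env.read_dq(): joint speeds.
- env.read_effort(): joint torques, N m.
- env.read_ee_pos(): TCP position.
- env.read_ee_rot(): TCP orientation.
- env.read_ft_force(): force on the tool from outside, world axes, zero at the start.
- env.read_moment(): the same for the moment, N m.
- env.read_gripper_width(): finger opening in mm.
- env.read_grip_force(): force on a finger pad.
Only numpy, scipy, OpenCV 4.12 (cv2) and the standard library are available. Lean on these libraries where they do the work, as an engineer would, in place of code of your own. Each camera call takes 0.05 s, during which the arm holds its last target. There are 200 camera calls.

## Task

Turn the dial of the white control box to its blue (load) mark, lift the grey pressure plate with the yellow handle off the two pins of the warming plate and lay it aside on the bench, then lower all the dark wooden hexagon frames from the bench over the pins, one on another in any order, so that they lie flush. When they are all on, lower the pressure plate over the pins again, handle up, until it rests flush on the stack, and only then turn the dial to the red (cure) mark and let go. Leave the glue bottle, the tin and the wooden cup where they stand.

Things in the scene. Friction and masses are not known exactly. Their poses are not given: they have to be found in the camera images.
- seat (a point): centre of the upper face of the warming plate, midway between its two pins; x points from pin to pin, z up. The plate is a fixed grey-green slab 170 x 70 x 10 mm (170 along x) on the bench. The steel pins stand at x = +50 and -50 mm, 10 mm in diameter, 66 mm high above the plate's upper face, the last 9 mm tapering to 4 mm
- hex1: loose dark-brown wooden frame, elongated hexagon: 140 mm point to point along x, 48 mm between long flats (y = +-24 mm, x from -42 to 42 mm), 14 mm thick, 40 g; hexagonal opening 54 x 24 mm in the middle, 12.5 mm through holes at x = +-50 mm, y = 0. Origin: its middle, 7 mm above the underside, z up. Grip across the flats; it is the same turned round or over. 2 to 4 are present, others read None
- hex2: second frame, the same as hex1
- hex3: third frame, the same as hex1
- hex4: fourth frame, the same as hex1
- cover: loose grey aluminium pressure plate of the same outline and holes as hex1 (140 x 48 mm, 10 mm thick, holes at x = +50 and -50 mm) but without the middle opening, about 200 g, with a yellow bar handle on top: 44 mm along x, 16 mm wide along y, from 10 to 44 mm above the underside. Origin: centre of the underside, z up. At the start it sits on the pins, flat on the empty warming plate
- cover_grip (a point): point on the cover's handle, on the cover's z axis 32 mm above its underside: a good TCP place for gripping the handle across its 16 mm
- dial (a joint): angle of the dial, rad; grows clockwise seen from above; stops at 0 and 4.7; stays where it is left (friction about 0.05 N m)
- dial_grip (a point): point on the dial's upright axis, 22 mm above its round skirt (72 mm across). From the skirt rises a black bar handle 56 mm long, 16 mm wide, 30 mm high, centred on the axis, long side along the line from here to dial_tip; grip it across the 16 mm with the TCP here. The dial stands on a fixed white control box 140 x 140 x 60 mm whose top lies 30 mm below this point
- dial_tip (a point): tip of the dial's white pointer, 41 mm out from the axis, turning with the dial (a white line also runs along the pointing half of the bar handle)
- blue_mark (a point): inner end of the blue index mark (18 x 7 mm, fixed on the control box) 41 mm out from the dial's axis; the dial is on blue when the pointer tip stands over this point
- red_mark (a point): inner end of the red index mark, likewise 41 mm out from the dial's axis
- glue: bystander: white glue bottle with red cap, 54 mm across, 140 mm high; origin at the centre of its foot
- tin: bystander: round green-banded tin, 84 mm across, 100 mm high; origin at the centre of its foot
- wood_cup: bystander: pale wooden cup, 76 mm across the rim, 100 mm high; origin at the centre of its foot
Things that resemble listed ones, but are neither listed nor needed, are in the scene too. There is more than one size of the part that bears dial; the job needs the smaller. What is shaped like the hex4 but orange is not meant.

How it is judged:
By the outcome, as a careful person would: the job done as asked, in the order asked, and still so for the second after the job is handed in, with the robot touching nothing.
Of hex1, hex2, hex3, hex4 only 2 to 4 are there at a start; the rules pass over those that are not, and their reading is None.
At some moment in a run one of hex1, hex2, hex3, hex4 may be knocked a few centimetres aside while the robot is not near it.
Once in a run the grip may slacken for a moment while it holds something.
It also fails if it takes over 210 s, if anything falls off the work surface, if the arm or the gripper's body presses on something with over 40 N, if the wrist force passes 120 N, or if a joint passes its speed limit or range.

## Working session

There is one attempt and no reset: what is moved stays moved. The work goes in short steps, each a Python script; the robot and the scene stay as the last script left them, time stands still between calls to the robot, and variables do not carry over. Pictures are saved under pics/ and viewed, at most 14 in all, crops included, and the job is handed in when it is done.

```bash
mkdir -p pics; cat > h.py <<'E'
import numpy as np, cv2
from rig import env
def save(n,name,crop=None,sc=1):
    p,d=env.grab_frame(n); np.savez(f'pics/{name}.npz',p=p,d=d)
    q=p if crop is None else p[crop[1]:crop[3],crop[0]:crop[2]]
    q=cv2.resize(q,None,fx=sc,fy=sc,interpolation=cv2.INTER_CUBIC)
    cv2.imwrite(f'pics/{name}.png',q[:,:,::-1]); return p,d
def ray(n,uv):
    c=env.get_calibration(n);K=np.array(c['mtx']);V=np.array(c['view'])
    s=np.array([(uv[0]-K[0,2])/K[0,0],(uv[1]-K[1,2])/K[1,1]]);u=s.copy()
    for _ in range(20): u=s/(1+c['k1']*(u@u))
    R=V[:3,:3];o=-R.T@V[:3,3];return o,R.T@np.array([u[0],u[1],1])
def onz(n,uv,z):
    o,r=ray(n,uv);return o+r*(z-o[2])/r[2]
def ond(n,uv,d):
    o,r=ray(n,uv);return o+r*d
def tri(a,b):
    (o1,r1),(o2,r2)=a,b;t=np.linalg.lstsq(np.c_[r1,-r2],o2-o1,rcond=None)[0]
    p,q=o1+r1*t[0],o2+r2*t[1];return (p+q)/2,np.linalg.norm(p-q)
def proj(n,P):
    c=env.get_calibration(n);K=np.array(c['mtx']);V=np.array(c['view'])
    q=V[:3,:3]@P+V[:3,3];u=q[:2]/q[2];u=u*(1+c['k1']*(u@u));return K[:2,:2]@u+K[:2,2]
E
python3 - <<'E'
from h import *
np.set_printoptions(precision=1,suppress=True)
print(env.read_t())
for n in('scene','top'):
    save(n,n+'0');c=env.get_calibration(n);V=np.array(c['view']);print(n,c['mtx'],c['k1'],-V[:3,:3].T@V[:3,3],V[2,:3])
    for q in('hex1','cover','cover_grip','dial_grip','dial_tip','blue_mark','red_mark','seat'):
        print(q,[(np.array(r['location']).round(1),round(r['confidence'],2)) for r in env.pinpoint(n,q)])
print(env.read_t())
E
```

```text
0.0
scene [[441.6   0.  324.4]
 [  0.  441.6 244.6]
 [  0.    0.    1. ]] -0.00015627975660782413 [1172.9  303.2  622.2] [-0.7 -0.4 -0.6]
hex1 [(array([119.9, 273.5]), 0.83), (array([242.8, 295.1]), 0.75), (array([269.7, 240.9]), 0.72), (array([218.8, 231.5]), 0.67), (array([187. , 276.5]), 0.62)]
cover [(array([346.7, 259.5]), 0.95), (array([267.7, 242.1]), 0.74)]
cover_grip [(array([349.8, 247.3]), 0.55)]
dial_grip [(array([524.6, 199. ]), 0.88)]
dial_tip [(array([524.4, 296.4]), 0.93), (array([539.4, 207. ]), 0.66)]
blue_mark [(array([533.4, 294.6]), 0.61), (array([245.9, 295.9]), 0.38)]
red_mark [(array([487.7, 294.9]), 0.4)]
seat [(array([348.6, 258.9]), 0.75)]
top [[472.5   0.  328.2]
 [  0.  472.5 240.3]
 [  0.    0.    1. ]] -0.005822790849427287 [ 427.1   -0.5 1138.5] [ 0.1 -0.  -1. ]
hex1 [(array([493.5, 171.2]), 0.96), (array([375.6, 189.3]), 0.93), (array([453.4, 261.7]), 0.86), (array([403.8, 261.8]), 0.86), (array([438.6, 188.9]), 0.71), (array([163.8, 152.3]), 0.27)]
cover [(array([314.6, 262.9]), 0.8)]
cover_grip [(array([313.1, 267.7]), 0.71)]
dial_grip [(array([159.1, 256.6]), 0.89), (array([157. , 380.5]), 0.73)]
dial_tip [(array([143.2, 393.7]), 0.91), (array([147.6, 248.9]), 0.63)]
blue_mark []
red_mark [(array([178.5, 247.7]), 0.36)]
seat [(array([315.6, 263.4]), 0.92)]
0.9
```

View pics/top0.png

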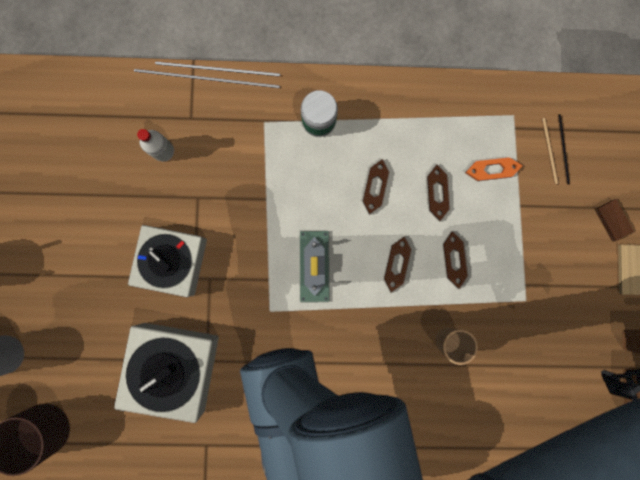

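View pics/scene0.png

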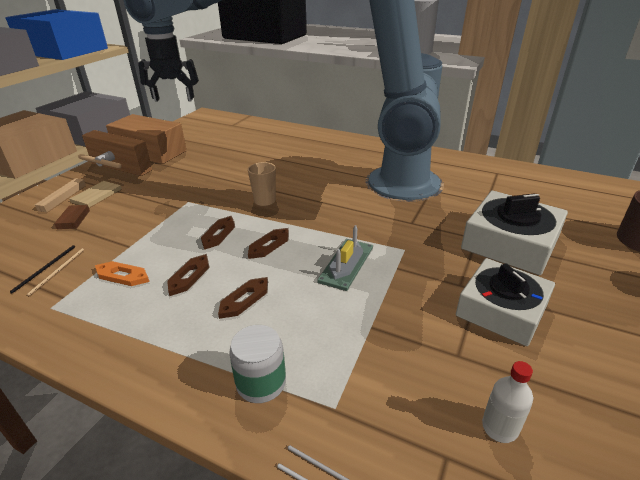

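The brown frames are at top pixels (376,187), (438,192), (398,264) and (455,260); the orange look-alike at (495,170) is excluded. There are two dials: the smaller at (163,261), with blue and red marks, and the larger at (163,375), which is not wanted. The cover is on the plate at (315,265).

```bash
cat >> h.py <<'E'
def cloud(n,m,d):
    v,u=np.nonzero(m&(d>0));return np.array([ond(n,(a,b),d[b,a]) for a,b in zip(u,v)])
def brown(p):
    h=cv2.cvtColor(p,cv2.COLOR_RGB2HSV).astype(int);r,g,b=[p[...,i].astype(int) for i in range(3)]
    return (r<125)&(r-b>18)&(r>1.35*g)
def hexes(n,p,d,box):
    m=brown(p);z=np.zeros_like(m);z[box[1]:box[3],box[0]:box[2]]=1;m&=z
    m=cv2.morphologyEx(m.astype(np.uint8),cv2.MORPH_OPEN,np.ones((2,2)))
    k,L,S,C=cv2.connectedComponentsWithStats(m);out=[]
    for i in range(1,k):
        if S[i,4]<150: continue
        cs,_=cv2.findContours((L==i).astype(np.uint8),0,2);c=max(cs,key=cv2.contourArea)[:,0]
        zz=np.median(cloud(n,L==i,d)[:,2])
        P=np.array([onz(n,q,14.)[:2] for q in c],np.float32)
        (x,y),(w,h),a=cv2.minAreaRect(P)
        if w<h: w,h,a=h,w,a+90
        out.append(((x,y),(w,h),(a+90)%180-90,zz,S[i,4],C[i].round()))
    return out
E
python3 - <<'E'
from h import *
np.set_printoptions(precision=1,suppress=True)
for n,box in(('top',(265,115,525,310)),('scene',(60,200,330,330))):
    f=np.load(f'pics/{n}0.npz');p,d=f['p'],f['d']
    for o in hexes(n,p,d,box): print(n,*[np.round(q,1) for q in o])
f=np.load('pics/top0.npz');p,d=f['p'],f['d']
q=np.hstack([cv2.resize(p[215:310,115:215],None,fx=4,fy=4,interpolation=2),cv2.resize(p[215:310,280:360],None,fx=4,fy=4,interpolation=2)])
cv2.imwrite('pics/crop1.png',q[:,:,::-1])
f=np.load('pics/scene0.npz');p=f['p']
q=np.hstack([cv2.resize(p[250:345,450:560],None,fx=4,fy=4,interpolation=2),cv2.resize(p[220:315,310:390],None,fx=4,fy=4,interpolation=2)])
cv2.imwrite('pics/crop2.png',q[:,:,::-1])
E
```

```text
top [ 632.8 -145.2] [128.4  43.4] -11.7 13.5 525 [377. 187.]
top [ 623.2 -297.3] [127.1  46.1] 4.4 13.3 586 [439. 193.]
top [ 460.9 -339. ] [128.1  46.2] 6.7 13.3 611 [456. 261.]
top [ 447.3 -200.3] [128.2  44.8] -12.3 13.7 545 [398. 265.]Traceback (most recent call last):
  File "<stdin>", line 5, in <module>
  File "h.py", line 35, in hexes
    zz=np.median(cloud(n,L==i,d)[:,2])
                 ~~~~~^^^^^^^^^^
  File "h.py", line 24, in cloud
    v,u=np.nonzero(m&(d>0));return np.array([ond(n,(a,b),d[b,a]) for a,b in zip(u,v)])
                                             ~~~^^^^^^^^^^^^^^^^
  File "h.py", line 16, in ond
    o,r=ray(n,uv);return o+r*d
        ~~~^^^^^^
  File "h.py", line 9, in ray
    c=env.get_calibration(n);K=np.array(c['mtx']);V=np.array(c['view'])
ValueError: time passes only in moves, steps and waits
```

```bash
python3 - <<'E'
s=open('h.py').read().replace("env.get_calibration(n)","cal(n)")
s=s.replace("def save","_C={}\ndef cal(n):\n    if n not in _C: _C[n]=env.get_calibration(n)\n    return _C[n]\ndef save",1)
open('h.py','w').write(s)
E
python3 - <<'E'
from h import *
np.set_printoptions(precision=1,suppress=True)
n='scene';f=np.load(f'pics/{n}0.npz');p,d=f['p'],f['d']
m=brown(p);m[:200]=0;m[330:]=0;m[:,330:]=0;m[:,:150]=0
k,L,S,C=cv2.connectedComponentsWithStats(m.astype(np.uint8))
for i in range(1,k):
    if S[i,4]<200: continue
    P=cloud(n,L==i,d);P=P[P[:,2]>9.5];(x,y),(w,h),a=cv2.minAreaRect(P[:,:2].astype(np.float32));print('scene',np.round([x,y,w,h,a,np.median(P[:,2])],1))
f=np.load('pics/top0.npz');p,d=f['p'],f['d']
q=np.hstack([cv2.resize(p[215:310,115:215],None,fx=4,fy=4,interpolation=2),cv2.resize(p[215:310,280:360],None,fx=4,fy=4,interpolation=2)])
cv2.imwrite('pics/crop1.png',q[:,:,::-1])
f=np.load('pics/scene0.npz');p,e=f['p'],f['d']
q=np.hstack([cv2.resize(p[250:345,450:560],None,fx=4,fy=4,interpolation=2),cv2.resize(p[220:315,310:390],None,fx=4,fy=4,interpolation=2)])
cv2.imwrite('pics/crop2.png',q[:,:,::-1])
# plate + handle
r,g,b=[np.load('pics/top0.npz')['p'][...,i].astype(int) for i in range(3)]
z=np.zeros(d.shape,bool);z[215:310,280:360]=1
for nm,m in(('yellow',(r-b>70)&z),('green',(g>r+8)&z)):
    P=cloud('top',m,d);print(nm,len(P),P[:,:2].mean(0),np.median(P[:,2]),cv2.minAreaRect(P[:,:2].astype(np.float32)))
pp=np.load('pics/scene0.npz')['p'];r,g,b=[pp[...,i].astype(int) for i in range(3)]
z=np.zeros(d.shape,bool);z[220:315,310:390]=1
P=cloud('scene',(r-b>70)&z,e);P=P[P[:,2]>P[:,2].max()-6];print('yellow top scene',len(P),P.mean(0),cv2.minAreaRect(P[:,:2].astype(np.float32)))
P=cloud('scene',(g>r+8)&z,e);print('green scene',len(P),np.median(P[:,2]),cv2.minAreaRect(P[abs(P[:,2]-10)<4][:,:2].astype(np.float32)))
# box top
for n,dd,bx in(('top',d,(125,220,210,300)),('scene',e,(450,255,560,320))):
    z=np.zeros(d.shape,bool);z[bx[1]:bx[3],bx[0]:bx[2]]=1
    P=cloud(n,z,dd);P=P[P[:,2]>45]
    Q=P[abs(P[:,2]-60)<5];R=P[P[:,2]>85]
    print(n,'box',np.median(Q[:,2]),cv2.minAreaRect(Q[:,:2].astype(np.float32)),'bar',len(R),R.mean(0),R[:,2].max(),cv2.minAreaRect(R[:,:2].astype(np.float32)))
E
```

```text
scene [ 0.  0.  0.  0.  0. nan]
scene [ 466.3 -334.5  134.9   48.8    7.3   12.3]
scene [ 454.5 -196.6   49.2  133.6   78.5   12.4]
scene [ 627.1 -294.2  133.1   50.     4.3   12.3]
scene [ 638.7 -141.7   50.5  134.4   78.2   12.6]
yellow 106 [440.7   2.1] 52.89688252553174 ((440.02032470703125, 2.1738905906677246), (41.34125900268555, 11.52001953125), 1.263188362121582)
green 1054 [439.2   3.2] 9.527319771845669 ((440.9541015625, 1.2011032104492188), (167.47764587402344, 67.2208480834961), 1.1801644563674927)
yellow top scene 84 [444.3   3.7  52.5] ((440.734130859375, 3.393331527709961), (45.51029586791992, 13.808939933776855), 0.9134920239448547)
green scene 706 8.517293940971797 ((441.7928466796875, 3.302600860595703), (172.58697509765625, 69.91942596435547), 1.966678261756897)
top box 59.85427969404884 ((444.7992858886719, 338.8524475097656), (141.9536895751953, 139.87803649902344), 79.8343276977539) bar 219 [444.6 337.6  96.9] 102.71646566265736 ((444.7477111816406, 338.61651611328125), (56.02076721191406, 17.168577194213867), 46.66059494018555)
scene box 59.63767319329236 ((405.50311279296875, 348.14495849609375), (139.80300903320312, 226.99380493164062), 80.17894744873047) bar 302 [450.5 341.5  94.5] 100.27916495334318 ((446.69549560546875, 341.47076416015625), (55.86610794067383, 18.244909286499023), 46.840492248535156)
  return _methods._mean(a, axis=axis, dtype=dtype,
  ret = ret.dtype.type(ret / rcount)
```

View pics/crop1.png

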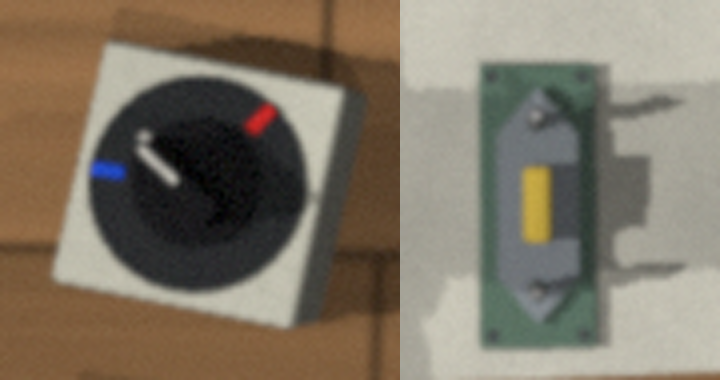

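View pics/crop2.png

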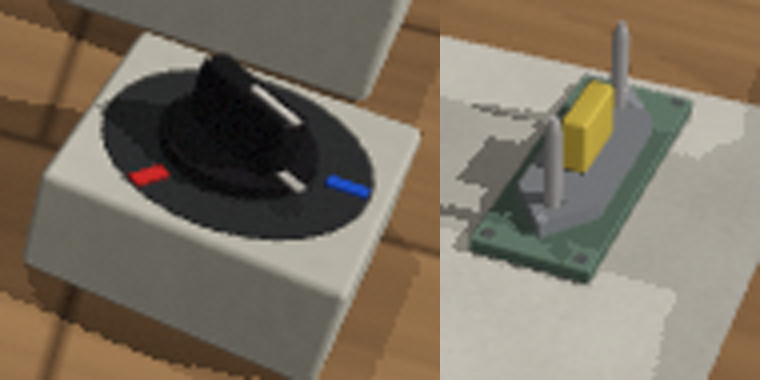

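The crops confirm the small dial: pointer up-left, blue mark at its left and red upper right. The cover sits on both pins with its yellow handle up.

```bash
python3 - <<'E'
from h import *
np.set_printoptions(precision=1,suppress=True)
T=lambda a,b:print(*tri(ray('top',a),ray('scene',b)))
print('seat');T((315.6,263.4),(348.6,258.9));print('cover');T((314.6,262.9),(346.7,259.5));print('grip');T((313.1,267.7),(349.8,247.3))
for n,z,bx in(('top',62,(115,215,215,310)),('scene',60,(450,250,560,345))):
    f=np.load(f'pics/{n}0.npz');p=f['p'].astype(int);r,g,b=p[...,0],p[...,1],p[...,2]
    w=np.zeros(r.shape,bool);w[bx[1]:bx[3],bx[0]:bx[2]]=1
    for nm,m in(('blue',(b-r>60)&w),('red',(r-b>80)&(r-g>80)&w)):
        P=cloud(n,m,f['d']);q=np.argwhere(m)[:,::-1].mean(0);print(n,nm,len(P),q,P.mean(0),onz(n,q,60))
    m=(p.min(-1)>140)&w; P=cloud(n,m,f['d']);c=P[:,:2]-([444.7,338.6] if n=='top' else [446.7,341.5])
    P=P[np.linalg.norm(c,axis=1)<46];print('white',len(P),P[P[:,2]>80].mean(0),P[P[:,2]<80].mean(0))
for n in('top','scene'):
    f=np.load(f'pics/{n}0.npz')
    m=brown(f['p']);bx=(265,115,525,310) if n=='top' else (150,200,330,330)
    w=np.zeros(m.shape,bool);w[bx[1]:bx[3],bx[0]:bx[2]]=1;k,L,S,C=cv2.connectedComponentsWithStats((m&w).astype(np.uint8))
    for i in range(1,k):
        if S[i,4]>200:
            P=cloud(n,L==i,f['d']);P=P[P[:,2]>7];print(n,len(P),cv2.minAreaRect(P[:,:2].astype(np.float32))) if len(P)>150 else 0
print(env.read_ee_rot())
for y in(46.7,82,-46,-133,-98,134):print(y,env.ik([446,340,92],[180,0,y]))
E
```

```text
seat
[444.4   3.   17.2] 12.115626087807065
cover
[446.6   2.6  16.7] 6.111000265009303
grip
[435.2   5.3  43.8] 4.836530663290563
top blue 36 [141.6 257.2] [451.6 389.9  62.3] [451.6 390.7  60. ]
top red 28 [179.9 244.1] [483.  305.6  61.5] [483.1 306.1  60. ]
white 19 [455.1 350.9  98.2] [nan nan nan]
scene blue 32 [536.5 296.2] [452.2 391.6  61.5] [450.3 391.9  60. ]
scene red 32 [487.2 293.1] [481.8 307.5  61.1] [480.5 307.5  60. ]
white 27 [455.7 352.4  99.1] [467.9 366.6  68.6]
top 526 ((635.587890625, -142.84678649902344), (43.670806884765625, 128.4566192626953), 78.40816497802734)
top 581 ((625.82373046875, -295.1634826660156), (127.65113067626953, 46.88568115234375), 4.876092910766602)
top 606 ((464.3712158203125, -337.3304748535156), (130.2454071044922, 46.55363464355469), 7.073971271514893)
top 550 ((449.6442565917969, -197.7322540283203), (44.78499984741211, 128.13851928710938), 77.39535522460938)
scene 437 ((466.2747497558594, -334.453369140625), (134.9419403076172, 48.816505432128906), 7.314923286437988)
scene 494 ((454.4654235839844, -196.61859130859375), (49.20302963256836, 133.56497192382812), 78.50238037109375)
scene 648 ((627.5166625976562, -294.2170104980469), (133.8372039794922, 50.04194259643555), 4.330377578735352)
scene 797 ((638.6992797851562, -141.58840942382812), (50.72486114501953, 134.43246459960938), 78.10914611816406)
[180.    0.   23.8]
46.7 [ 25.7  13.7 107.9  -0.   58.5  69. ]
82 [ 25.7  13.7 107.9  -0.   58.5  33.7]
-46 None
-133 [  25.7   13.7  107.9    0.    58.5 -111.3]
-98 [  25.7   13.7  107.9    0.    58.5 -146.3]
134 [ 25.7  13.7 107.9   0.   58.5 -18.3]<stdin>:11: RuntimeWarning: Mean of empty slice.
  ret = um.true_divide(
```

```bash
cat >> h.py <<'E'
D=lambda y:[180,0,y]
def st(s=''): print(s,'t',round(env.read_t(),1),'p',np.round(env.read_ee_pos(),1),'F',np.round(env.read_ft_force(),1),'M',np.round(env.read_moment(),2),'w',round(float(env.read_gripper_width()),1),'g',round(float(env.read_grip_force()),1))
E
python3 - <<'E'
from h import *
x,y=445.8,340.2
env.command_gripper(45)
env.move_to([x,y,200],D(46.7));env.move_straight([x,y,92],vel=120);st('at')
env.command_gripper(0);st('grip')
for a in(59,71,83.5): env.move_straight([x,y,92],D(a),vel=60);st(a)
env.command_gripper(45);st('rel')
env.move_straight([x,y,200],vel=250)
env.move_to([442,30,200],D(1.3))
n='x1'
p,d=save('top','t1');P=p;p2,d2=save('scene','s1')
q=np.hstack([cv2.resize(a,(400,400),interpolation=2) for a in(p[215:310,115:210],p2[250:345,460:555])])
cv2.imwrite('pics/c3.png',q[:,:,::-1])
for n in('top','scene'):
    print(env.pinpoint(n,'dial_tip'),env.pinpoint(n,'blue_mark'))
E
```

```text
at t 5.8 p [446.5 340.5  92.9] F [-0.2 -0.3  0.4] M [ 0.01 -0.03  0.  ] w 45.3 g 0.0
grip t 6.1 p [446.  340.8  93.1] F [-2.8  1.3  6.7] M [ 0.24  0.5  -0.08] w 14.9 g 59.2
59 t 6.5 p [446.  340.8  93.1] F [-2.8  1.8  5.2] M [0.22 0.5  0.06] w 15.1 g 59.3
71 t 6.8 p [446.  340.8  93.1] F [-3.8  2.1  5.4] M [0.27 0.52 0.08] w 14.8 g 59.3
83.5 t 7.2 p [446.  340.8  93.1] F [-3.4  1.5  6.1] M [0.28 0.52 0.05] w 15.0 g 59.3
rel t 7.6 p [445.8 340.   91.8] F [0.1 0.3 0.6] M [-0.01  0.03  0.05] w 44.6 g 0.0
[{'location': [143.5, 258.8], 'confidence': 0.95}, {'location': [440.4, 190.5], 'confidence': 0.6}, {'location': [177.2, 248.2], 'confidence': 0.19}] [{'location': [148.7, 257.0], 'confidence': 0.49}]
[{'location': [538.9, 204.4], 'confidence': 0.86}, {'location': [527.0, 289.2], 'confidence': 0.72}] [{'location': [528.6, 295.6], 'confidence': 0.35}]
```

View pics/c3.png

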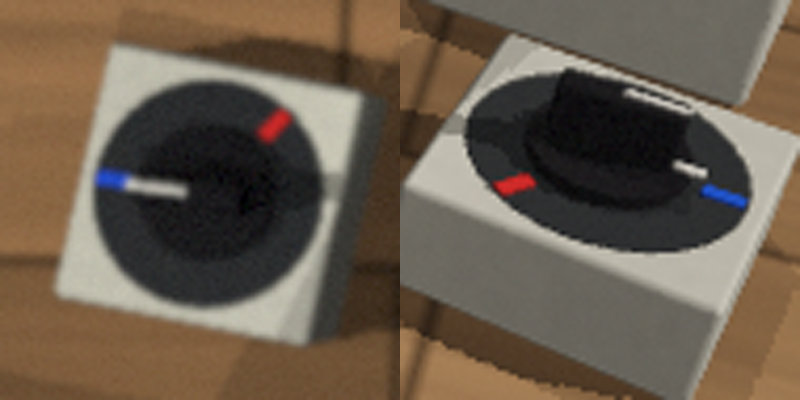

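The pointer line runs onto the blue mark at crop (124,184) in the top view, and the scene view agrees. Next I'll take the cover.

```bash
python3 - <<'E'
from h import *
x,y=440.9,2.5
env.command_gripper(40)
env.move_to([x,y,130],D(1.3));env.move_straight([x,y,43],vel=100);st('at')
env.command_gripper(0);st('grip')
env.move_straight([x,y,50],vel=30);st('l')
env.move_straight([x,y,140],vel=80);st('up')
E
```

```text
at t 11.3 p [441.6   2.4  43.7] F [-0.6 -0.   0.4] M [ 0.03 -0.01 -0.01] w 40.0 g 0.0
grip t 11.7 p [441.6   2.3  43.8] F [ 0.2 -0.6  4.9] M [0.02 0.16 0.07] w 15.2 g 59.4
l t 12.0 p [440.6   2.6  49.8] F [-1.   0.4 -2.7] M [-0.04  0.   -0.05] w 15.5 g 58.7
up t 13.3 p [440.4   2.6 139.3] F [-0.1  0.7 -2.5] M [ 0.02 -0.   -0.04] w 15.1 g 58.7
```

```bash
python3 - <<'E'
from h import *
x,y=440.9,150
env.move_straight([x,y,140],vel=250);st('over')
env.move_straight([x,y,36],vel=100);st('low')
env.move_straight([x,y,33],vel=20);st('down')
env.command_gripper(45);st('rel')
env.move_straight([x,y,140],vel=250)
env.move_to([400,250,300],D(45))
p,d=save('top','t2');p2,d2=save('scene','s2')
q=np.hstack([cv2.resize(a,None,fx=3,fy=3,interpolation=2) for a in(p[200:320,220:350],p2[210:330,310:440])])
cv2.imwrite('pics/c4.png',q[:,:,::-1])
print(*hexes('top',p,d,(265,115,525,310)),sep='\n')
for n,pp,dd,b in(('top',p,d,(285,220,345,310)),('scene',p2,d2,(315,225,385,305))):
    g=pp.astype(int);z=np.zeros(dd.shape,bool);z[b[1]:b[3],b[0]:b[2]]=1
    P=cloud(n,z,dd);Q=P[(P[:,2]>25)];
    for s in(1,-1):
        R=Q[(Q[:,0]-441)*s>0];R=R[np.hypot(R[:,0]-441-50*s,R[:,1]-2.5)<15];print(n,s,len(R),R.mean(0) if len(R) else'',R[:,2].max() if len(R) else '')
    print(cv2.minAreaRect(P[abs(P[:,2]-10)<2.5][:,:2].astype(np.float32)))
E
```

```text
over t 14.1 p [440.7 149.5 139.7] F [-0.3 -0.2 -2.4] M [-0.02  0.04  0.04] w 14.9 g 58.7
low t 15.2 p [441.6 150.   36.7] F [-0.  -0.3 -2.3] M [-0.02 -0.02  0.02] w 14.7 g 58.7
down t 15.6 p [441.9 150.1  33.8] F [1.1 0.2 1.9] M [ 0.02 -0.05 -0.01] w 14.7 g 59.2
rel t 15.9 p [440.8 150.   32.9] F [-0.   0.2 -0.4] M [0.   0.01 0.01] w 45.1 g 0.0
((632.794677734375, -145.2471923828125), (128.4291534423828, 43.41329574584961), -11.721015930175781, np.float64(13.389845019253471), np.int32(526), array([377., 187.]))
((623.1699829101562, -296.9677734375), (127.21783447265625, 45.783634185791016), 3.763631820678711, np.float64(13.247095053012458), np.int32(582), array([439., 193.]))
((460.8457946777344, -338.7763366699219), (128.12188720703125, 44.98645782470703), 6.874723434448242, np.float64(13.59812719764841), np.int32(533), array([456., 261.]))
((443.397216796875, -198.5594482421875), (119.75977325439453, 44.704078674316406), -11.278411865234375, np.float64(13.549122269910185), np.int32(514), array([398., 266.]))
top 1 19 [489.61231025   1.62480271  67.79040397] 77.46492484202145
top -1 16 [390.70159985  -1.09794305  67.44074396] 76.18016691829416
((439.833740234375, -0.12031173706054688), (169.21824645996094, 69.1541748046875), 1.3979748487472534)
scene 1 95 [493.49838489   5.2372046   49.8961171 ] 75.56523282475632
scene -1 74 [394.24419751   2.14176157  50.49375209] 75.37338780778066
((442.34039306640625, 2.6285438537597656), (171.04449462890625, 70.28482055664062), 1.9122244119644165)
```

View pics/c4.png

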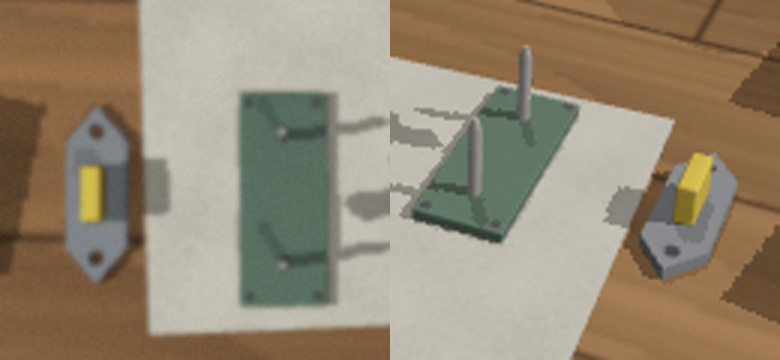

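The pins stand clear and the cover lies flat beside the plate, both holes visible. Starting with the first frame, in top view at (398,265).

```bash
cat >> h.py <<'E'
SEAT=np.array([442.0,2.4]);YAW=1.6
def pick(x,y,a,z=21):
    env.command_gripper(72)
    env.move_to([x,y,120],D(a));env.move_straight([x,y,z],vel=120)
    env.command_gripper(0);st('grip')
    env.move_straight([x,y,z+15],vel=50);env.move_straight([x,y,130],vel=150);st('up')
def lower(c,z0,z1,F0,step=4,tol=9,vel=60):
    """step down from z0 to z1, yielding sideways to contact; returns reached z"""
    c=np.array(c,float);z=z0
    while z>z1+.01:
        z=max(z-step,z1);env.move_straight([*c,z],vel=vel)
        f=np.mean([env.read_ft_force() for _ in range(3)],0)-F0
        if abs(f[2])>4 or np.hypot(f[0],f[1])>3: print('  z',round(z,1),'c',c.round(1),'f',f.round(1))
        if f[2]>tol: break
        if np.hypot(f[0],f[1])>3: c+=np.clip(.12*f[:2],-.7,.7)
    return c,z
E
python3 - <<'E'
from h import *
pick(451,-198.5,-12)
env.move_to([*SEAT,130],D(YAW));st('over')
F0=np.mean([env.read_ft_force() for _ in range(3)],0)
p,d=save('top','t3');p2,d2=save('scene','s3')
q=np.hstack([cv2.resize(a,None,fx=3,fy=3,interpolation=2) for a in(p[200:320,260:380],p2[170:290,300:420])])
cv2.imwrite('pics/c5.png',q[:,:,::-1])
E
```

```text
grip t 20.9 p [ 451.9 -199.2   22.3] F [-1.   0.4  6.3] M [ 0.09  0.14 -0.03] w 46.2 g 62.0
up t 22.1 p [ 450.4 -198.   129. ] F [ 0.1 -0.2 -0.4] M [ 0.01 -0.01 -0.02] w 46.5 g 61.4
over t 22.9 p [442.1   1.9 129.7] F [ 0.9 -0.9 -0.8] M [-0.02 -0.01 -0.01] w 46.1 g 61.4
```

View pics/c5.png

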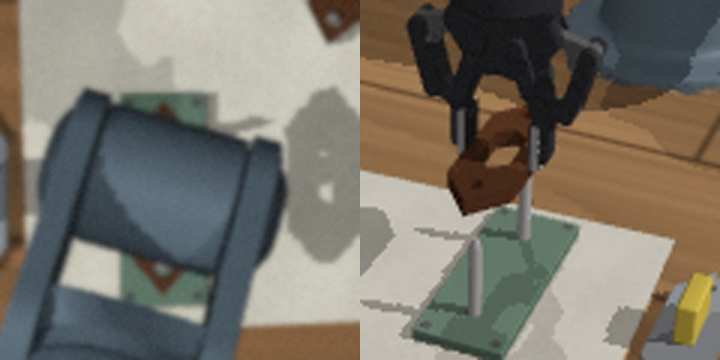

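The frame is held across its flats above the pins, with its hole at crop (475,185). I'll check its level and centring before lowering.

```bash
python3 - <<'E'
from h import *
np.set_printoptions(precision=1,suppress=True)
for n,b in(('top',(295,225,350,310)),('scene',(325,195,365,250))):
    f=np.load(f'pics/{n}3.npz') if 0 else np.load('pics/'+('t3' if n=='top' else 's3')+'.npz')
    p,d=f['p'],f['d'];m=brown(p);z=np.zeros(m.shape,bool);z[b[1]:b[3],b[0]:b[2]]=1
    P=cloud(n,m&z,d);P=P[(P[:,2]>85)&(P[:,2]<150)]
    for s in(1,-1):
        Q=P[(P[:,0]-442)*s>20]
        if len(Q): print(n,s,len(Q),Q.mean(0),Q.min(0),Q.max(0),'tip',Q[np.argmax(Q[:,0]*s)])
    A=P[:,2]; hi=P
    for _ in range(6):
        c=np.linalg.lstsq(np.c_[hi[:,:2]-[442,2],np.ones(len(hi))],hi[:,2],rcond=None)[0]
        r=P[:,2]-np.c_[P[:,:2]-[442,2],np.ones(len(P))]@c;hi=P[(r>-3)&(r<6)]
    print(n,'plane slope',np.rad2deg(c[:2]),c[2],len(hi),len(P))
E
```

```text
top 1 9 [501.6   1.6 121.2] [499.3  -2.  117.8] [504.    4.5 124.3] tip [504.    2.4 117.8]
top -1 34 [385.8   4.2 121.5] [377.1  -8.8 118. ] [396.   17.1 124.9] tip [377.1   1.7 120.3]
top plane slope [ 0.2 -1.5] 121.96966810661922 39 43
scene 1 344 [485.2   5.7 117.7] [462.4 -21.8 105.4] [510.6  26.9 122.7] tip [510.6   3.4 108.6]
scene -1 148 [407.4  -6.  118.1] [379.5 -22.8 106.5] [421.9  11.7 122.7] tip [379.5  -5.4 120.1]
scene plane slope [-0.1 -0.1] 120.26672926003954 447 625
```

```bash
python3 - <<'E'
from h import *
F0=np.mean([env.read_ft_force() for _ in range(5)],0)
env.move_straight([*SEAT,102],vel=120)
c,z=lower(SEAT,102,84,F0,step=3)
st('mid')
if z<85:
    c,z=lower(c,z,31,F0,step=5)
st('end');print(c,z)
E
```

```text
mid t 24.9 p [441.8   2.4  83.7] F [-0.4  0.  -0.4] M [-0.01 -0.01 -0.01] w 46.2 g 61.4
  z 31 c [442.    2.4] f [-5.6  0.8 13.4]
end t 27.7 p [442.5   2.3  32.2] F [-5.7  1.3 13.5] M [ 0.13  0.95 -0.05] w 46.1 g 62.9
[442.    2.4] 31
```

```bash
cat >> h.py <<'E'
def look(k):
    env.move_to([400,200,300],D(30))
    p,d=save('top',f'L{k}');save('scene',f'M{k}')
    H=[h for h in hexes('top',p,d,(255,100,560,330))]
    for h in H: print(*[np.round(q,1) for q in h])
    return [h for h in H if np.hypot(h[0][0]-442,h[0][1]-2)>60]
def place(k):
    """k hexes are on already; hex is held"""
    env.move_to([*SEAT,130],D(YAW))
    if env.read_gripper_width()<40: print('LOST');return
    F0=np.mean([env.read_ft_force() for _ in range(5)],0)
    env.move_straight([*SEAT,102],vel=120)
    c,z=lower(SEAT,102,84,F0,step=3);st('mid')
    if z>84.5: return
    zt=32+14*k
    c,z=lower(c,z,zt+4,F0,step=5)
    if z>zt+4.5: st('early');return
    c,z=lower(c,z,zt-2,F0,step=1.5,tol=5,vel=20);st(f'end {z}')
    return c,z
def release():
    p=np.array(env.read_ee_pos());env.command_gripper(64);env.move_straight([*SEAT,160],vel=200)
E
python3 - <<'E'
from h import *
release()
H=look(1)
h=min(H,key=lambda h:abs(h[0][0]-460.9)+abs(h[0][1]+339))
pick(h[0][0]+3,h[0][1]+2,h[2])
r=place(1)
E
```

```text
[ 632.8 -145.3] [128.4  43.4] -11.8 13.3 522 [377. 187.]
[ 623.2 -297. ] [127.2  46. ] 3.9 13.3 590 [439. 193.]
[ 459.6 -338.6] [125.8  44.7] 7.8 13.4 531 [456. 261.]
[432.4  -1.5] [116.1  42.8] 1.3 23.7 537 [315. 268.]
[ 324. -304.] [94.9 49.8] -83.3 -0.4 483 [442. 317.]
[ 330.4 -523.4] [49.6 38.3] -40.4 -0.7 158 [532. 317.]
grip t 33.5 p [ 463.4 -337.5   22.4] F [0.  0.9 6.7] M [ 0.04  0.04 -0.01] w 46.4 g 62.0
up t 34.7 p [ 462.1 -336.   129. ] F [-0.5  0.4 -0.7] M [ 0.02 -0.03  0.04] w 46.1 g 61.4
mid t 37.8 p [442.    2.4  83.8] F [-0.5  0.3 -0.8] M [-0.01 -0.01  0.01] w 46.3 g 61.5
  z 45.5 c [442.    2.4] f [-8.2  2.3  9. ]
end 45.5 t 40.3 p [442.1   2.4  46.4] F [-8.   1.3  9.7] M [-0.04  1.03  0.02] w 45.8 g 62.8
```

```bash
python3 - <<'E'
from h import *
release()
H=[h for h in look(2) if 10<h[3]<20]
h=max(H,key=lambda h:h[0][1])
pick(h[0][0]+3.2,h[0][1]+2,h[2])
r=place(2)
E
```

```text
[ 634.  -145.5] [126.1  43.5] -11.7 13.4 521 [377. 187.]
[ 623.2 -296.9] [127.3  45.7] 4.3 13.3 578 [439. 193.]
[445.4  -1.3] [118.6  42.8] 1.3 37.5 567 [315. 265.]
[ 334. -574.] [69.6 34.1] -0.7 -0.8 193 [554. 312.]
[ 333.9 -494.6] [55.3 50.5] 64.7 -1.0 211 [518. 316.]
[ 327.3 -329.8] [57.4 44.8] -89.0 -0.7 215 [451. 317.]
[ 323.3 -269.5] [58.4 55. ] -55.4 -0.4 295 [427. 317.]
[ 322.4 -533.8] [57.7 50.5] -84.7 -0.5 202 [539. 318.]
[306.2  41. ] [96.5 31.2] 88.5 -0.7 265 [298. 324.]
grip t 45.7 p [ 638.3 -143.9   22.6] F [0.2 0.2 6.7] M [0.05 0.05 0.01] w 45.7 g 62.0
up t 46.9 p [ 636.4 -143.2  128.8] F [-0.3 -0.5 -1.5] M [0.06 0.   0.01] w 46.0 g 61.4
mid t 49.8 p [441.8   2.5  83.7] F [-0.1  0.4  0.4] M [-0.05  0.01 -0.05] w 46.2 g 61.4
  z 59.5 c [442.    2.4] f [-5.4  1.8 10.6]
end 59.5 t 51.5 p [442.2   2.4  60.5] F [-4.8  1.1 10.6] M [0.08 0.77 0.  ] w 46.5 g 62.6
```

```bash
python3 - <<'E'
from h import *
release()
H=[h for h in look(3) if 10<h[3]<20]
h=max(H,key=lambda h:h[0][1])
pick(h[0][0]+3.2,h[0][1]+2,h[2])
r=place(3)
if r:
    release();look(4)
    p=np.load('pics/L4.npz')['p'];p2=np.load('pics/M4.npz')['p']
    q=np.hstack([cv2.resize(p[100:340,220:560],None,fx=1.18,fy=1.18),cv2.resize(p2[190:330,310:450],(283,283))])
    cv2.imwrite('pics/c6.png',q[:,:,::-1])
E
```

```text
[ 623.2 -297.1] [127.1  45.8] 3.8 13.4 586 [439. 193.]
[445.4  -0. ] [118.7  45.2] 1.2 51.4 575 [315. 265.]
[ 362.5 -516.5] [152.  114.6] 22.8 -0.5 875 [536. 307.]
[ 323.8 -306.8] [94.8 51.8] -85.7 -0.7 414 [442. 317.]
[ 324.7 -385.2] [62.  56.8] -89.0 -0.9 192 [477. 315.]
[309.7  50.2] [67.2 38. ] 87.4 -0.4 186 [293. 322.]
grip t 57.2 p [ 627.4 -295.8   22.6] F [-0.2 -0.8  5.4] M [-0.02  0.06  0.02] w 45.9 g 61.9
up t 58.4 p [ 625.8 -294.7  128.8] F [ 0.7 -0.6 -1.4] M [-0.05  0.03 -0.05] w 46.0 g 61.4
mid t 61.6 p [441.8   2.4  83.8] F [1.  0.2 0.7] M [-0.03 -0.03 -0.02] w 46.1 g 61.4
  z 73.5 c [442.    2.4] f [-5.7  1.1 10.3]
end 73.5 t 62.8 p [442.2   2.3  74.6] F [-5.4  0.5 10.7] M [ 0.1   0.86 -0.05] w 46.1 g 62.6
[ 4.407e+02 -1.000e-01] [132.9  45.2] 1.2 65.4 647 [315. 266.]
[ 467.6 -521. ] [61.4 34.8] 29.1 -0.8 155 [532. 261.]
[ 341.9 -550.6] [85.7 83.5] 0.9 -0.6 617 [546. 312.]
[313.9 106.7] [59.8 35.5] 37.1 -0.5 173 [268. 319.]
[ 326.4 -342.9] [72.4 49.2] -86.2 -0.5 242 [457. 316.]
[320.6 -89.4] [194.5  37.7] -88.1 -0.5 570 [354. 317.]
[ 325.5 -480.9] [60.9 39.8] 38.4 -0.6 170 [514. 320.]
[309.1  59.5] [45.  36.7] -84.6 -0.2 151 [287. 319.]
```

View pics/c6.png

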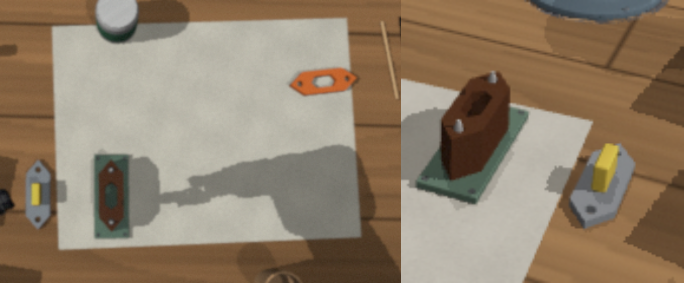

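All four frames are flush on the pins (pin tips show at crop (458,125) and (492,77)). Nothing brown is left on the paper, only the orange look-alike. Now the cover.

```bash
python3 - <<'E'
from h import *
x=440.9
env.command_gripper(40)
env.move_to([x,150,120],D(1.3));env.move_straight([x,150,33],vel=100)
env.command_gripper(0);st('grip')
env.move_straight([x,150,45],vel=50);env.move_straight([x,150,150],vel=150);st('up')
env.move_straight([x,2.5,150],D(1.5),vel=200);st('over')
F0=np.mean([env.read_ft_force() for _ in range(5)],0)
env.move_straight([x,2.5,114],vel=100)
c,z=lower([x,2.5],114,96.5,F0,step=1.5,tol=6,vel=25);st(f'end {z}')
E
```

```text
grip t 67.3 p [441.7 150.1  33.8] F [-0.9  0.4  4.7] M [ 0.09  0.07 -0.02] w 15.0 g 59.4
up t 68.5 p [440.  149.9 148.9] F [ 0.9  1.  -2.5] M [0.01 0.05 0.03] w 14.8 g 58.5
over t 69.4 p [440.6   3.  149.5] F [ 0.2 -0.4 -2.2] M [ 0.01 -0.03 -0.01] w 15.1 g 58.5
  z 99.0 c [440.9   2.5] f [-3.6  0.6  7.4]
end 99.0 t 72.4 p [441.1   2.4  99.8] F [-3.3  0.2  5.1] M [ 0.1   0.49 -0.01] w 15.4 g 59.5
```

```bash
python3 - <<'E'
from h import *
env.command_gripper(45);st('rel')
env.move_straight([440.9,2.5,180],vel=200)
env.move_to([400,200,300],D(30))
p,d=save('top','t7');p2,d2=save('scene','s7')
q=np.hstack([cv2.resize(a,None,fx=4,fy=4,interpolation=2) for a in(p[215:315,270:360],p2[190:290,320:410])])
cv2.imwrite('pics/c7.png',q[:,:,::-1])
r,g,b=[p[...,i].astype(int) for i in range(3)];z=np.zeros(d.shape,bool);z[215:315,285:345]=1
P=cloud('top',z&(abs(r-b)<40),d);P=P[P[:,2]>68];A=np.c_[P[:,:2]-[442,2],np.ones(len(P))];ok=abs(P[:,2]-76)<4
c=np.linalg.lstsq(A[ok],P[ok,2],rcond=None)[0];print(len(P),ok.sum(),np.rad2deg(c[:2]),c[2])
E
```

```text
rel t 72.8 p [441.    2.5  99. ] F [-0.3 -0.2 -0.4] M [0.02 0.07 0.  ] w 44.8 g 0.0
879 828 [-0.02861799  0.21250577] 75.6141089025146
```

View pics/c7.png

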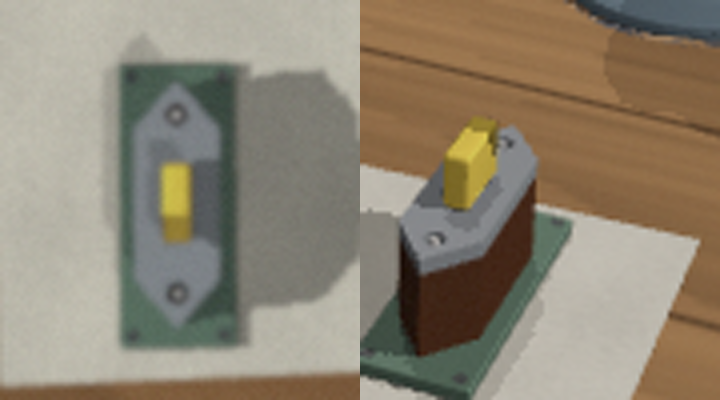

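The cover is level (within 0.2°) with its top at about 76 mm, and both pins show in its holes. Now I'll turn the dial to red.

```bash
python3 - <<'E'
from h import *
x,y=446,340.4
env.command_gripper(45)
q=env.ik([x,y,200],D(-96.5)); print(np.round(q,1))
q=np.array(q)
if q[5]>0: q[5]-=180
env.set_joints(q);st('above');print(env.read_ee_rot())
env.move_straight([x,y,92],vel=120);st('at')
env.command_gripper(0);st('grip')
for a in(-128,-160,-192,-223.5): env.move_straight([x,y,92],D((a+180)%360-180),vel=60);st(a)
env.command_gripper(45);st('rel')
env.move_straight([x,y,200],vel=200)
env.move_to([400,150,300],D(60))
p,d=save('top','t8');p2,d2=save('scene','s8')
q=np.hstack([cv2.resize(a,(400,400),interpolation=2) for a in(p[215:310,115:210],p2[250:345,460:555])])
cv2.imwrite('pics/c8.png',q[:,:,::-1])
E
```

```text
[  25.8    5.1  104.8    0.    70.1 -147.7]
above t 77.8 p [446.1 340.4 200.1] F [ 0.2  0.1 -1.1] M [ 0.02  0.05 -0.01] w 44.8 g 0.0
[-1.79991454e+02  4.46462585e-03 -9.65116965e+01]
at t 78.9 p [446.7 340.7  92.9] F [-0.5 -0.8 -0.7] M [0.01 0.   0.04] w 45.0 g 0.0
grip t 79.2 p [446.  340.7  93. ] F [-4.1 -0.1  5.5] M [-0.05  0.51 -0.03] w 15.0 g 59.3
-128 t 79.9 p [445.9 340.7  93. ] F [-3.7 -0.8  5.8] M [-0.13  0.58 -0.03] w 14.8 g 59.4
-160 t 80.7 p [445.9 340.8  93.1] F [-4.8 -0.3  6. ] M [-0.07  0.65 -0.08] w 15.2 g 59.4
-192 t 81.4 p [445.9 340.9  93.1] F [-3.7  0.2  6.9] M [-0.01  0.65 -0.09] w 14.8 g 59.4
-223.5 t 82.1 p [445.9 341.   93.1] F [-4.2  1.   5.9] M [ 0.05  0.64 -0.07] w 14.7 g 59.3
rel t 82.5 p [446.1 340.3  91.9] F [-0.1 -0.  -0.2] M [ 0.07 -0.01 -0.02] w 45.0 g 0.0
```

View pics/c8.png

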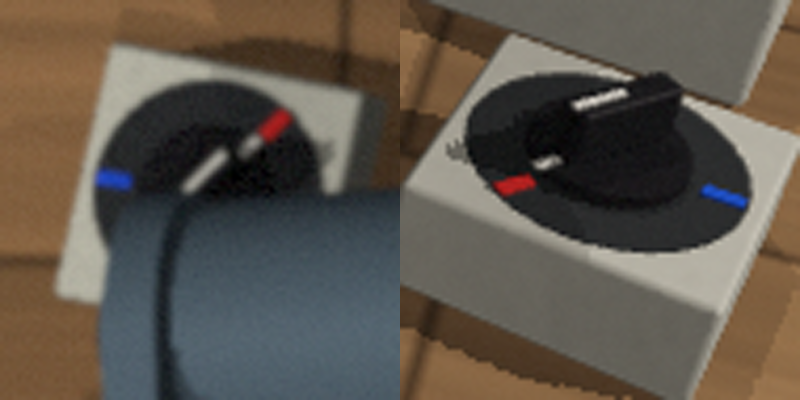

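The pointer's tip meets the red mark's inner end at crop (260,140), and the scene view agrees. The arm is clear, so I'm handing the job in.

```bash
python3 -c "
from rig import env
print(env.finish_job(),env.read_t())"
```

```text
the job is handed in; nothing more can be done
the job is handed in; nothing more can be done
```

I handed the job in: I turned the dial to blue, stacked all four dark frames flush on the pins with the pressure plate level on top (handle up), then turned the dial to red and let go, finishing at about 84 s of the 210 s; the verdict wasn't shown.

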